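Tap the reel spindle into its tapered hub

TASK

Lift the loose reel spindle out of its rest block and set its tapered shank lightly in the empty hub, letting go while it still stands proud. Then take the standing hand drift and use its white face to tap the spindle down gently, without hard blows, until its collar sits fully home on the hub. Stand the drift upright on the bench again, and leave everything else where it is.

Things in the scene. Friction and masses are not known exactly. Their poses are not given: they have to be found in the camera images.
- spindle: the loose reel spindle, metal, round, 101 mm long, standing shank down in the rest block. From its lower end: tapered shank 40 mm long, 16 mm diameter at the tip, 26 mm at the top; collar 50 mm diameter, 6 mm thick; plain nose 24 mm diameter, 55 mm long, to grip. Mass 0.16 to 0.26 kg. Origin: centre of the shank's tip; z runs up along the spindle
- spindle_collar (a point): centre of the underside of the spindle's collar, 40 mm above the shank's tip; z as the spindle. When fully home it is level with hub_mouth
- spindle_top (a point): centre of the flat top of the spindle's nose, 101 mm above the shank's tip and 61 mm above the collar's underside
- rest: white plastic block 75 x 75 mm, 48 mm high, fixed to the bench, with a loose hole 34 mm wide and 44 mm deep in which the spindle hangs by its collar (collar's underside 48 mm above the bench). Origin: centre of its underside
- hub: the EMPTY one of two like hubs: dark drum 76 mm diameter on a grey square plate (100 mm, 10 mm thick), 62 mm high in all, on a fixed post that holds it 0 to 30 mm above the bench. Its top is a flat steel ring with a mouth of 31 mm diameter; below it four sprung brass jaws form a tapered socket matching the shank. Origin: centre of the plate's underside
- hub_mouth (a point): centre of the mouth in the plane of the ring's top, 62 mm above the hub's origin, z up. A shank let go in it stops with the collar 6 to 9.5 mm proud. Pushing it further meets friction that grows from about 3 N to between 12 and 20 N at home; it stays where it is pushed. At home the collar meets the ring, which is rigid
- hub_full: the second hub, like the first on its own post, but with a like spindle already fully home in it (in one piece, top of its nose 123 mm above its origin, the centre of the plate's underside); fixed. Not to be touched
- drift: the hand drift, standing upright on the bench: round white nylon head 44 mm diameter, 30 mm high, with a round steel grip 25 mm diameter, 55 mm long on top of it; mass 0.24 to 0.36 kg. The head's flat underside is the striking face. Origin: centre of the underside; z up along the grip
- drift_top (a point): centre of the top of the drift's grip, 85 mm above its striking face. More than 30 N between drift and spindle is a hard blow; 21 to 24 N is enough to send the spindle home, and 15 mm/s or less is a gentle tap
- reel: bystander: cardboard reel lying flat, 180 mm diameter, 16 mm high; origin centre of underside
- tape_roll: bystander: clear roll (ring) lying flat, 80 mm outside diameter, 16 mm high; origin centre of underside
- screwdriver: bystander: screwdriver 170 mm long, lying
- wrench: bystander: wrench 150 mm long, lying
- parts_tray: bystander: grey tray 110 x 150 mm, 35 mm high
- spacer: bystander: aluminium spacer 28 mm diameter, 22 mm high, standing
- oil: bystander: closed bottle 44 mm diameter, 100 mm high, standing
Things that resemble listed ones, but are neither listed nor needed, are in the scene too. Leave any orange or turquoise look-alike of the spindle alone.

How it is judged:
By the outcome, as a careful person would: the job done as asked, in the order asked, and still so for the second after the job is handed in, with the robot touching nothing.
It also fails if it takes over 72 s, if anything falls off the work surface, if the arm or the gripper's body presses on something with over 40 N, if the wrist force passes 120 N, or if a joint passes its speed limit or range.

ROBOT

A 6-joint arm with a two-finger parallel gripper is mounted at the origin on the work surface. World frame = base frame: x ahead of the robot, y to its left, z up, the work surface at z = 0. Lengths are in m, angles in rad, forces in N, time in s.
With the tool pointing down it reaches from about 0.3 to 0.775 m from the base axis. Payload 14.6 kg.
Tool frame: the origin (TCP) lies midway between the tips of the shut fingers; the grasp point (between the pads) lies 19 mm behind it (ctrl.pinch_z is the distance from the TCP to the grasp point, in m); z points along the fingers, y is the line along which they close (so a half turn about z gives the same grasp; the last joint's range is limited). The gripper opens to 94 mm and grips with 3 to 60 N. Pads are 16 mm wide; open, the fingers measure 119 mm over their backs; the gripper's body (75 mm by 177 mm) begins 78 mm behind the grasp point.
Start: joints at [1.037, 0.3, 1.521, -0, 1.321, -0.067], TCP at [0.248, 0.491, 0.205] pointing down, gripper open.
Joint ranges: [-3.03, 3.03], [-0.79, 2.21], [0.23, 2.52], [-1.04, 4.18], [0, 3.07], [-2.55, 2.55]. Speed limits (rad/s): [2.22, 2.22, 2.57, 3.14, 3.14, 3.14].

INTERFACE

Orientations are given as [roll, pitch, yaw] about the fixed x, y, z axes, in that order (R = Rz(yaw) Ry(pitch) Rx(roll)).
In Python, from station import ctrl gives the robot as it stands.
- The arm moves only by the tool jog_arm, never from a script. Its argument "motion" is a list of rows, each a list of 7 numbers: the shift along the tool's x, y, z in m, then the turn, a rotation vector about the tool's x, y, z in rad, then the opening, from -1 (shut) to 1 (fully open). In form: [[tx, ty, tz, rx, ry, rz, gripper], ...]. A call has 1 to 5 rows; each row shifts and turns the commanded pose from where the row before left it, along the tool's axes as they then stand; what a row does not reach is not made up. A row lasts 1/10 s, in which the tool goes at most 50 mm and 8.59 degrees, less where a joint would pass 70% of its speed; a pose out of reach is approached as far as the arm can. A call is refused whole if a number of a shift passes 0.05 or a number of a turn 0.15, either way. A call with a gripper value outside its range is refused whole. The fingers move at their own pace and stop on an object; "squeeze" is the grip in N (left out, the last holds). Time passes only in rows, so rows that do not move let the fingers close. It gives the time, the measured TCP pose, the force, the opening and the grip force at its end, in the units of the state.
- ctrl.get_obs(): the state, without advancing time (a new reading comes with each control period).
- ctrl.camera(name): name is "scene" or "top" or "wrist"; returns the picture (420x560x3 uint8, red, green, blue); there is no depth.
- ctrl.camera_model(name): a dict with "intrinsics" (3x3 intrinsics, pixels), "k1" (the pictures are not rectified: a ray, as slopes to the right and down, at radius r is drawn at 1 + k1 r^2 times it, then the intrinsics apply), "rvec" (rotation vector, rad) and "tvec" (3), from world to camera coordinates, as OpenCV has them. Camera axes: x right, y down, z forward; pixel columns grow to the right and rows downward; lengths in m; the calibration is good to about 2 mm. A picture is of the moment at which its call begins: read the wrist's pose just before it. camera_model takes no time and is no camera call; for the wrist camera it gives the pose at the moment of the call.
- ctrl.hand_in(): hands the job in; it is judged then, once.
The state is a dict: "time_s": time; "qpos": joint angles; "joint_vel": joint speeds; "tau": joint torques, N m; "ee_pos": TCP position; "eef_rot": TCP orientation; "force": force on the tool from outside, world axes, zero at the start; "moment": the same for the moment, N m; "grip_width": finger opening in m; "grip_force": force on a finger pad.
Only numpy, scipy, OpenCV 4.12 (cv2) and the standard library are available. Lean on these libraries where they do the work, as an engineer would, in place of code of your own. Each camera call takes 0.05 s, during which the arm holds its last target. There are 200 camera calls.

## Working session

There is one attempt and no reset: what is moved stays moved. The work goes in short steps, Python scripts to look and compute and a tool call to move; the robot and the scene stay as the last step left them, time stands still between calls to the robot, and variables do not carry over. Pictures are saved under pics/ and viewed, at most 10 in all, crops included, and the job is handed in when it is done.

Besides the shell and the picture viewer there is one more tool, called after "Emit:" in YAML: its name, and indented under it one key for each argument. jog_arm: Moves the arm, as the interface text tells. Its arguments: {"type":"object","properties":{"motion":{"type":"array"},"squeeze":{"type":"number"}},"required":["motion"]}

```bash
mkdir -p pics; ls; cat > h.py <<'E'
import numpy as np, cv2
from station import ctrl
def save(cam,name):
    o=ctrl.get_obs(); m=ctrl.camera_model(cam); im=ctrl.camera(cam)
    cv2.imwrite('pics/'+name+'.png',im[:,:,::-1]); np.save('pics/'+name+'.npy',m,allow_pickle=True)
    return im,m
def load(name): return np.load('pics/'+name+'.npy',allow_pickle=True).item()
def px2w(m,u,v,z):
    K=np.array(m['intrinsics']);xd=(u-K[0,2])/K[0,0];yd=(v-K[1,2])/K[1,1]
    x,y=xd,yd
    for _ in range(30):
        s=1+m['k1']*(x*x+y*y);x,y=xd/s,yd/s
    R=cv2.Rodrigues(np.array(m['rvec'],float))[0];t=np.array(m['tvec'],float).ravel()
    c=-R.T@t;d=R.T@np.array([x,y,1]);return c+d*(z-c[2])/d[2]
def w2px(m,p):
    R=cv2.Rodrigues(np.array(m['rvec'],float))[0];q=R@np.array(p)+np.array(m['tvec'],float).ravel()
    x,y=q[:2]/q[2];s=1+m['k1']*(x*x+y*y);K=np.array(m['intrinsics'])
    return np.array([K[0,0]*x*s+K[0,2],K[1,1]*y*s+K[1,2]])
E
python3 - <<'E'
from h import *
ims=[]
for c in ['scene','top','wrist']:
    im,m=save(c,c+'0')
    R=cv2.Rodrigues(np.array(m['rvec'],float))[0];print(c,-R.T@np.array(m['tvec']).ravel(),np.array(m['intrinsics']).round(1).tolist(),m['k1'])
print(ctrl.get_obs())
E
```

```text
pics
scene [ 1.16831298 -0.4526818   0.61935844] [[445.8, 0.0, 286.6], [0.0, 445.8, 210.9], [0.0, 0.0, 1.0]] 0.04666692851729429
top [0.37772833 0.01386872 1.19500422] [[445.1, 0.0, 277.7], [0.0, 445.1, 209.6], [0.0, 0.0, 1.0]] 0.016410493338444323
wrist [0.18796008 0.52274704 0.38448146] [[318.7, 0.0, 281.0], [0.0, 318.7, 211.2], [0.0, 0.0, 1.0]] 0.021040845970071838
{'time_s': 0.15, 'qpos': array([ 1.03742013e+00,  3.00343557e-01,  1.52141751e+00,  1.23949063e-06,
        1.32073108e+00, -6.66139330e-02]), 'joint_vel': array([ 1.52248985e-03, -2.00515661e-03, -7.87726035e-04, -3.71548192e-05,
        5.60877127e-04,  1.03719300e-03]), 'tau': array([ 4.42179962e-04, -5.31960082e+01, -3.52821600e+01,  7.07258144e-02,
        2.36681005e-02, -1.13107678e-04]), 'ee_pos': array([0.2474054 , 0.49098864, 0.2050255 ]), 'eef_rot': array([-3.14069523e+00, -6.10725250e-05,  2.67483005e+00]), 'force': array([-0.41234018,  0.25396253, -0.45543376]), 'moment': array([ 0.04522758, -0.03624588,  0.06460031]), 'grip_force': 0.0, 'grip_width': 0.09397657606779031}
```

View pics/top0.png

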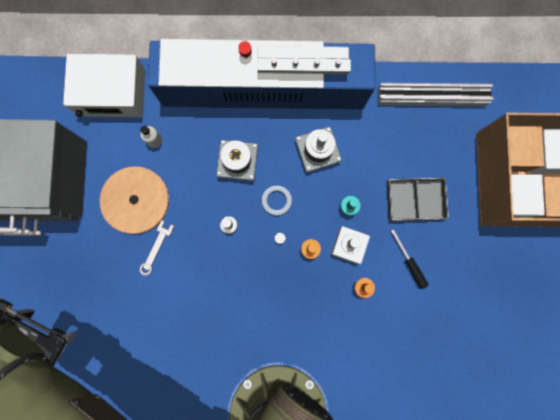

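View pics/scene0.png

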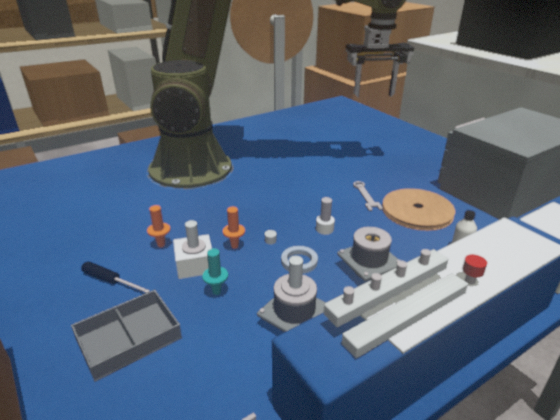

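Candidates for the spindle: grey one in the white rest block, top (351,244) / scene (192,235). Look-alikes: orange (311,249) and (365,288), turquoise (350,206), and the one in the full hub (320,146). By the description I choose the grey one at (351,244). The empty hub is at top (236,156), the drift at (229,225) and the spacer at (280,239). Next I check these in a close crop.

```bash
python3 - <<'E'
from h import *
a=cv2.imread('pics/top0.png')
f=lambda i,x,y:cv2.resize(i[y:y+50,x:x+66],(396,300),interpolation=cv2.INTER_CUBIC)
b=cv2.imread('pics/scene0.png')
o=np.vstack([np.hstack([f(a,318,218),f(a,203,133)]),np.hstack([f(a,196,198),cv2.resize(b[150:310,140:351],(396,300),interpolation=cv2.INTER_CUBIC)])])
cv2.imwrite('pics/crop1.png',o)
E
```

```text
(no output)
```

View pics/crop1.png

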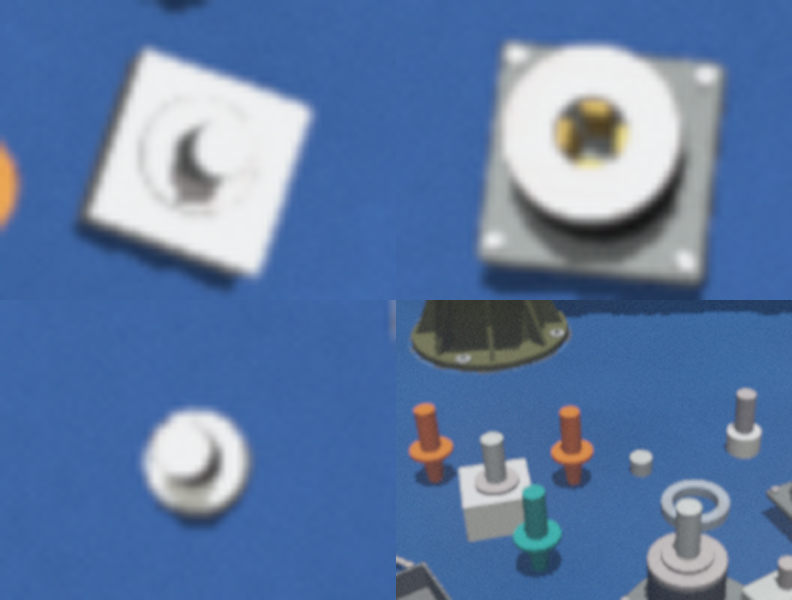

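The crop shows the grey spindle in the white block (collar centre at crop (199,155), nose top (223,150)), the empty hub with brass jaws (ring centre (591,134)), and the drift (head (197,461), grip top (186,450)).

```bash
python3 - <<'E'
from h import *
m=load('top0')
g=lambda x,y,x0,y0:((x+.5)/6-.5+x0,(y+.5)/6-.5+y0)
P=lambda n,x,y,x0,y0,z:print(n,px2w(m,*g(x,y,x0,y0),z).round(4))
P('collar',199,155,318,218,.054);P('nosetop',223,150,318,218,.109)
for c in [(144,48),(313,108),(260,277),(83,214)]:P('restc',*c,318,218,.048)
for h in (0,.015,.03):
  for n,x,y,z in [('hubtop',195,134,.062),('L',106,134,.062),('R',284,134,.062),('p1',108,41,.01),('p2',326,66,.01),('p3',306,285,.01),('p4',83,262,.01)]:P(n,x,y,203,133,z+h)
P('drift head',197,161,196,198,.03);P('dtop',186,150,196,198,.085)
# hub height via scene/top two view: ring centre in scene
ms=load('scene0')
for h in (0,.01,.02,.03):
  p=px2w(m,*g(195,134,203,133),.062+h);print(h,w2px(ms,p))
  p=px2w(m,*g(195,134,203,133),.062+h)
E
```

```text
collar [ 0.4361 -0.1837  0.054 ]
nosetop [ 0.4354 -0.184   0.109 ]
restc [ 0.4822 -0.1616  0.048 ]
restc [ 0.4571 -0.2341  0.048 ]
restc [ 0.3846 -0.2102  0.048 ]
restc [ 0.4106 -0.1348  0.048 ]
hubtop [0.6626 0.1166 0.062 ]
L [0.6621 0.1551 0.062 ]
R [0.6631 0.078  0.062 ]
p1 [0.7185 0.1618 0.01  ]
p2 [0.7081 0.0624 0.01  ]
p3 [0.6067 0.0698 0.01  ]
p4 [0.616  0.1705 0.01  ]
hubtop [0.6588 0.1152 0.077 ]
L [0.6584 0.1532 0.077 ]
R [0.6593 0.0771 0.077 ]
p1 [0.7142 0.1599 0.025 ]
p2 [0.7039 0.0618 0.025 ]
p3 [0.6038 0.0691 0.025 ]
p4 [0.613  0.1685 0.025 ]
hubtop [0.6551 0.1138 0.092 ]
L [0.6546 0.1514 0.092 ]
R [0.6555 0.0763 0.092 ]
p1 [0.7099 0.158  0.04  ]
p2 [0.6997 0.0611 0.04  ]
p3 [0.6009 0.0684 0.04  ]
p4 [0.61   0.1665 0.04  ]
drift head [0.4838 0.133  0.03  ]
dtop [0.4834 0.132  0.085 ]
0 [372.86400098 249.56457029]
0.01 [372.22707514 245.20265222]
0.02 [371.58546818 240.80362144]
0.03 [370.93911254 236.36687968]
```

```bash
python3 - <<'E'
import cv2
b=cv2.imread('pics/scene0.png')
cv2.imwrite('pics/crop2.png',cv2.resize(b[215:290,330:430],(800,600),interpolation=cv2.INTER_CUBIC))
E
```

```text
(no output)
```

View pics/crop2.png

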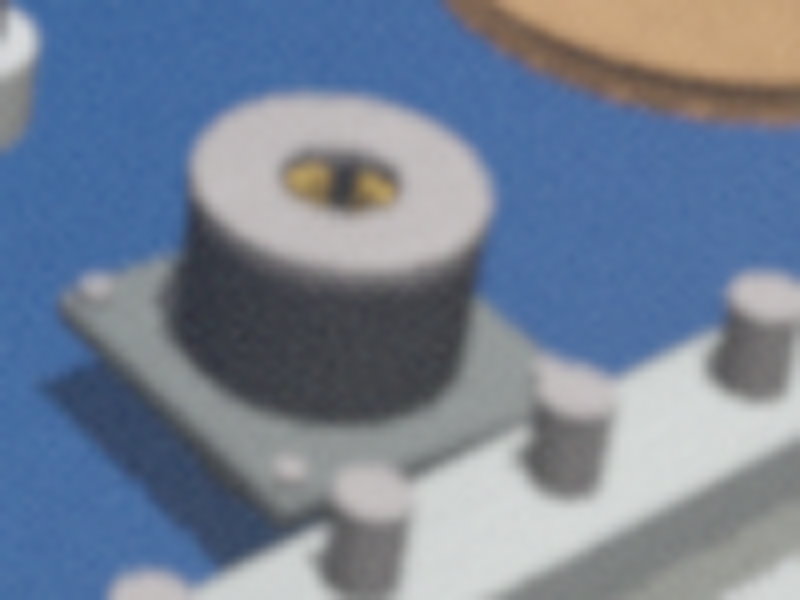

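Mouth centre is at scene (372.2,237.5), so the post height is about 27 mm, and the mouth at about (0.656, 0.114, 0.089). The size checks hold: ring about 76 mm, plate about 100 mm, rest about 76 mm. Moving above the rest with yaw π, so the tool axes are -x, +y, -z of the world.

Emit:
jog_arm:
  motion:
    - [0,0,-0.008,0,0,-0.117,0.3]
    - [0,0,-0.008,0,0,-0.117,0.3]
    - [0,0,-0.008,0,0,-0.117,0.3]
    - [0,0,-0.006,0,0,-0.116,0.3]
    - [-0.0126,-0.045,0,0,0,0,0.3]

```text
time_s: 0.65
ee_pos: [0.2595, 0.4479, 0.2352]
eef_rot: [3.141, -0.0, -3.134]
force: [1.8, -0.6, 0.3]
grip_width: 0.0616
grip_force: 0.0
```

Emit:
jog_arm:
  motion:
    - [-0.0126,-0.045,0,0,0,0,0.3]
    - [-0.0126,-0.045,0,0,0,0,0.3]
    - [-0.0126,-0.045,0,0,0,0,0.3]
    - [-0.0126,-0.045,0,0,0,0,0.3]
    - [-0.0126,-0.045,0,0,0,0,0.3]

```text
time_s: 1.15
ee_pos: [0.3231, 0.2194, 0.2354]
eef_rot: [3.142, 0.0, -3.141]
force: [0.6, -0.4, 0.1]
grip_width: 0.0614
grip_force: 0.0
```

Emit:
jog_arm:
  motion:
    - [-0.0126,-0.045,0,0,0,0,0.3]
    - [-0.0126,-0.045,0,0,0,0,0.3]
    - [-0.0126,-0.045,0,0,0,0,0.3]
    - [-0.0126,-0.045,0,0,0,0,0.3]
    - [-0.0126,-0.045,0,0,0,0,0.3]

```text
time_s: 1.65
ee_pos: [0.3862, -0.0058, 0.2356]
eef_rot: [-3.142, 0.001, -3.141]
force: [1.4, 0.3, 0.3]
grip_width: 0.0611
grip_force: 0.0
```

Emit:
jog_arm:
  motion:
    - [-0.0126,-0.045,0,0,0,0,0.3]
    - [-0.0126,-0.045,0,0,0,0,0.3]
    - [-0.0126,-0.045,0,0,0,0,0.3]
    - [-0.0126,-0.045,0,0,0,0,0.3]
    - [0,0,0,0,0,0,0.3]

```text
time_s: 2.15
ee_pos: [0.4369, -0.1877, 0.2346]
eef_rot: [3.142, -0.001, 3.138]
force: [0.5, 0.2, 0.2]
grip_width: 0.061
grip_force: 0.0
```

```bash
python3 - <<'E'
from h import *
im,m=save('wrist','w1');o=ctrl.get_obs();print(o['ee_pos'],o['eef_rot'],o['time_s'],o['grip_width'])
R=cv2.Rodrigues(np.array(m['rvec'],float))[0];print('axis',R[2],-R.T@np.array(m['tvec']).ravel())
print(w2px(m,[.436,-.184,.054]),w2px(m,[.436,-.184,.109]))
E
```

```text
[ 0.43650694 -0.18555657  0.23464358] [ 3.14089052e+00 -1.40231051e-03  3.13860812e+00] 2.2 0.061137642320644114
axis [ 0.2319175  -0.00110087 -0.97273484] [ 0.37040367 -0.18599909  0.41419498]
[283.09130292 194.04614989] [283.41424557 204.12278494]
```

View pics/w1.png

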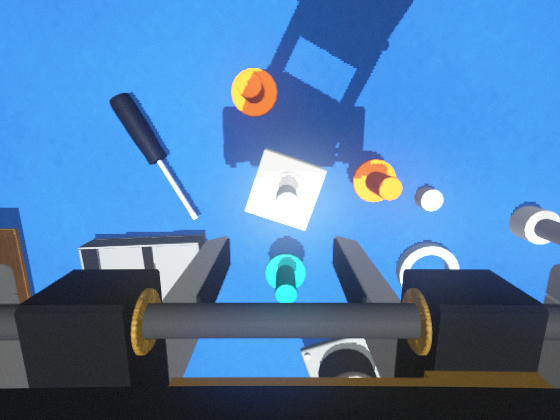

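The wrist view shows the grey spindle in the white block at about (286,188). The oranges at (254,92) and (377,181) and the turquoise at (286,272) are clear of the fingers.

```bash
python3 - <<'E'
from h import *
b=cv2.imread('pics/w1.png')
c=b[140:240,235:335]
c=(255*(c/255.)**3).astype('uint8')
cv2.imwrite('pics/crop3.png',cv2.resize(c,(600,600),interpolation=cv2.INTER_CUBIC))
m=load('w1')
for p in [(265,150),(327,165),(305,229),(245,208),(285.5,188)]:print(px2w(m,*p,.048).round(4))
E
```

```text
[ 0.3866 -0.2043  0.048 ]
[ 0.4036 -0.1338  0.048 ]
[ 0.4796 -0.1578  0.048 ]
[ 0.4537 -0.2289  0.048 ]
[ 0.43   -0.1812  0.048 ]
```

View pics/crop3.png

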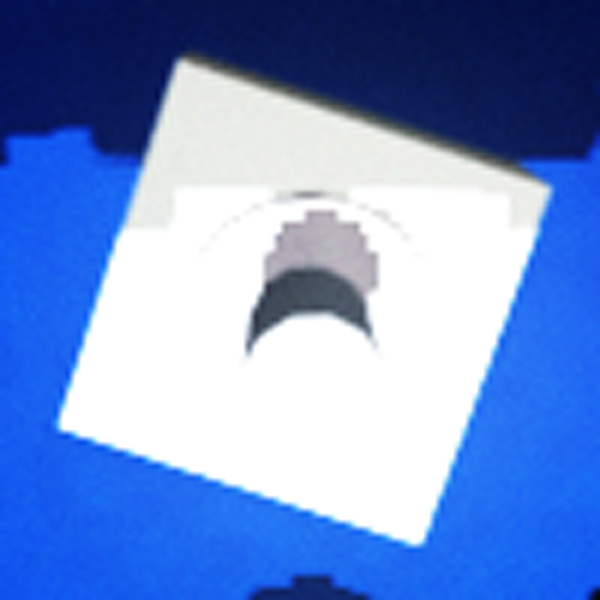

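The spindle's nose is at about (0.4355,-0.181) by the wrist view, agreeing within 3 mm with the top view. Descending and gripping.

Emit:
jog_arm:
  motion:
    - [0.001,0.0035,0.04,0,0,0.003,0.3]
    - [0,0,0.045,0,0,0,0.3]
    - [0,0,0.045,0,0,0,0.3]
    - [0,0,0.03,0,0,0,0.3]
    - [0,0,0.0125,0,0,0,0.3]
  squeeze: 25

```text
time_s: 2.7
ee_pos: [0.4344, -0.1787, 0.0607]
eef_rot: [3.14, -0.003, 3.14]
force: [0.1, 0.2, -0.1]
grip_width: 0.0612
grip_force: 0.0
```

Emit:
jog_arm:
  motion:
    - [0,0,0,0,0,0,0.3]
    - [0,0,0,0,0,0,-1]
    - [0,0,0,0,0,0,-1]
    - [0,0,0,0,0,0,-1]
    - [0,0,0,0,0,0,-1]
  squeeze: 25

```text
time_s: 3.2
ee_pos: [0.436, -0.1805, 0.0637]
eef_rot: [-3.141, 0.001, 3.139]
force: [-0.2, 0.1, -0.5]
grip_width: 0.0326
grip_force: 0.0
```

Emit:
jog_arm:
  motion:
    - [0,0,0,0,0,0,-1]
    - [0,0,0,0,0,0,-1]
    - [0,0,0,0,0,0,-1]
    - [0,0,0,0,0,0,-1]
    - [0,0,0,0,0,0,-1]

```text
time_s: 3.7
ee_pos: [0.4359, -0.1805, 0.0634]
eef_rot: [-3.141, 0.001, 3.139]
force: [-1.1, -0.3, 5.6]
grip_width: 0.0235
grip_force: 25.0
```

Emit:
jog_arm:
  motion:
    - [0,0,-0.01,0,0,0,-1]
    - [0,0,-0.02,0,0,0,-1]
    - [0,0,-0.03,0,0,0,-1]
    - [0,0,-0.045,0,0,0,-1]
    - [0,0,-0.045,0,0,0,-1]

```text
time_s: 4.2
ee_pos: [0.435, -0.18, 0.2148]
eef_rot: [3.141, -0.001, 3.139]
force: [0.4, -1.1, -1.1]
grip_width: 0.0237
grip_force: 25.0
```

Emit:
jog_arm:
  motion:
    - [0,0,-0.01,0,0,0,-1]
    - [-0.02,0.03,0,0,0,0,-1]
    - [-0.027,0.037,0,0,0,0,-1]
    - [-0.027,0.037,0,0,0,0,-1]
    - [0,0,0,0,0,0,-1]

```text
time_s: 4.7
ee_pos: [0.5113, -0.0729, 0.2221]
eef_rot: [3.14, -0.001, -3.14]
force: [-0.2, -0.7, -2.8]
grip_width: 0.0235
grip_force: 25.0
```

```bash
python3 - <<'E'
from h import *
o=ctrl.get_obs();print(o['ee_pos'],o['eef_rot'],o['force'],o['moment'],o['grip_width'],o['grip_force'])
a,m=save('wrist','w2');b,m2=save('scene','s2')
A=cv2.resize(a,(400,300));B=cv2.resize(b,(400,300))
C=cv2.resize(b[60:285,150:450],(800,600),interpolation=cv2.INTER_CUBIC)
C[:300,:400]=A
cv2.imwrite('pics/v2.png',np.vstack([np.hstack([cv2.resize(a,(560,420))])])[:,:,::-1])
cv2.imwrite('pics/v3.png',C[:,:,::-1])
E
```

```text
[ 0.51134735 -0.0728632   0.22207367] [ 3.14048070e+00 -1.19496748e-03 -3.14044094e+00] [-0.24782503 -0.67138293 -2.77385659] [ 0.04301621 -0.02050655  0.03865421] 0.023513898369674314 25.000144243240356
```

View pics/v3.png

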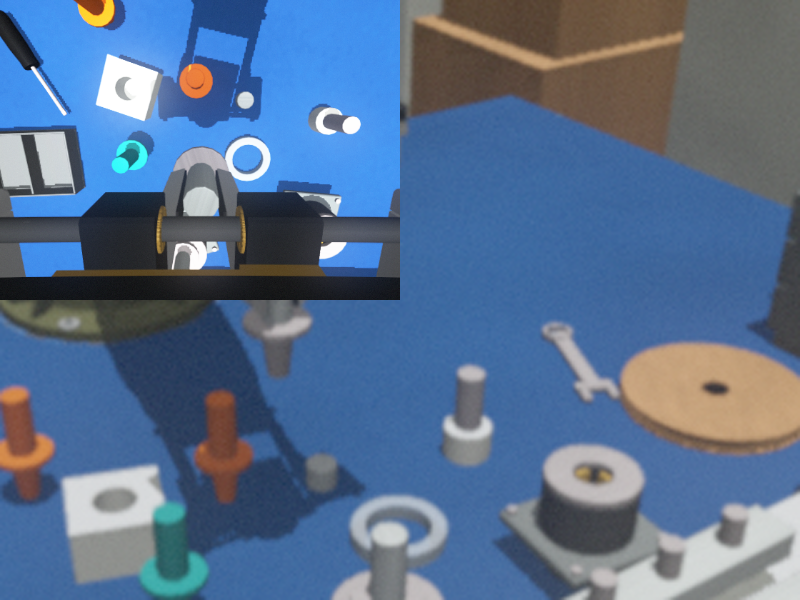

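The spindle is held upright and the rest is empty at scene crop (115,500). Move beside the hub so the wrist camera sees the mouth.

Emit:
jog_arm:
  motion:
    - [-0.035,0.024,0,0,0,0,-1]
    - [-0.037,0.025,0,0,0,0,-1]
    - [-0.037,0.024,0,0,0,0,-1]
    - [0,0,0,0,0,0,-1]
    - [0,0,0,0,0,0,-1]

```text
time_s: 5.3
ee_pos: [0.6187, -0.0047, 0.2219]
eef_rot: [-3.141, -0.002, 3.138]
force: [0.1, 0.2, -1.4]
grip_width: 0.0234
grip_force: 25.0
```

```bash
python3 - <<'E'
from h import *
o=ctrl.get_obs();print(o['ee_pos'],o['eef_rot'],o['force'])
a,m=save('wrist','w3');b,m2=save('scene','s3')
print(w2px(m,[.656,.114,.089]))
e=o['ee_pos'];
for d in ([0,0,-.0097],[-.025,0,-.0097],[0,0,-.0557]):print('w',w2px(m,e+d),'s',w2px(m2,e+d))
A=cv2.resize(a[100:300,240:500],(520,400),interpolation=cv2.INTER_CUBIC)
u,v=w2px(m2,e+np.array([0,0,-.03])).astype(int);B=cv2.resize(b[v-50:v+50,u-35:u+35],(280,400),interpolation=cv2.INTER_CUBIC);print(u,v)
cv2.imwrite('pics/v4.png',np.hstack([A,B])[:,:,::-1])
E
```

```text
[ 0.61868983 -0.00468568  0.22191299] [-3.14146787e+00 -2.03015442e-03  3.13840162e+00] [ 0.13317677  0.16657546 -1.38118196]
[395.45445697 238.88207432]
w [278.76098936 244.40210387] s [316.63962148 193.87406086]
w [278.61078607 205.39204957] s [308.44468826 188.28375963]
w [279.21957619 224.45392046] s [315.51502848 215.04849922]
316 203
```

View pics/v4.png

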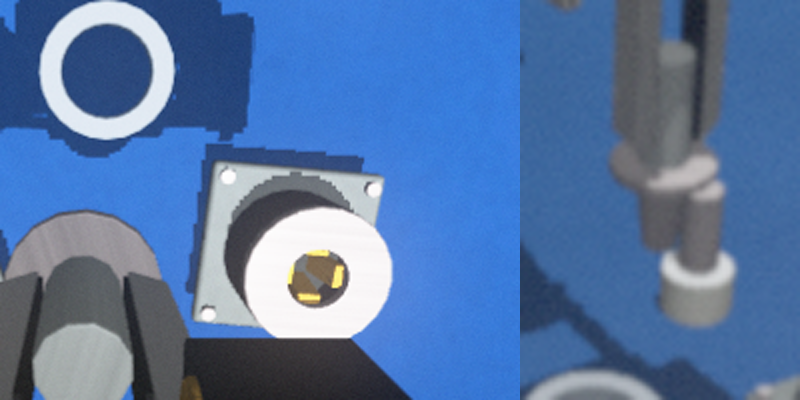

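Mouth at wrist px (399.3,239.5), held spindle's collar axis at column 282 (about 3 px common camera offset), spindle vertical in the scene view. Target TCP (0.656, 0.1145).

Emit:
jog_arm:
  motion:
    - [-0.0125,0.04,0,0,0,0,-1]
    - [-0.0124,0.04,0,0,0,0,-1]
    - [-0.0124,0.039,0,0,0,0.003,-1]
    - [0,0,0,0,0,0,-1]
    - [0,0,0,0,0,0,-1]

```text
time_s: 5.9
ee_pos: [0.6563, 0.1145, 0.2233]
eef_rot: [-3.141, 0.0, 3.136]
force: [-0.4, -0.8, -1.4]
grip_width: 0.0235
grip_force: 25.0
```

Emit:
jog_arm:
  motion:
    - [0,0,0.03,0,0,0,-1]
    - [0,0,0.03,0,0,0,-1]
    - [0,0,0.02,0,0,0,-1]
    - [0,0,0.01,0,0,0,-1]
    - [0,0,0,0,0,0,-1]

```text
time_s: 6.4
ee_pos: [0.6563, 0.1139, 0.1325]
eef_rot: [3.141, -0.001, 3.134]
force: [-0.2, 0.3, -1.4]
grip_width: 0.0232
grip_force: 25.0
```

Emit:
jog_arm:
  motion:
    - [0,0,0.004,0,0,0.003,-1]
    - [0,0,0.004,0,0,0,-1]
    - [0,0,0.003,0,0,0,-1]
    - [0,0,0.001,0,0,0,-1]
    - [0,0,0,0,0,0,-1]

```text
time_s: 6.9
ee_pos: [0.6568, 0.1152, 0.1209]
eef_rot: [3.142, -0.0, 3.133]
force: [0.3, 0.5, -1.8]
grip_width: 0.0239
grip_force: 25.0
```

Emit:
jog_arm:
  motion:
    - [0,0,0.001,0,0,0,-1]
    - [0,0,0.001,0,0,0,-1]
    - [0,0,0,0,0,0,-1]
    - [0,0,0,0,0,0,-1]

```text
time_s: 7.3
ee_pos: [0.6568, 0.1152, 0.119]
eef_rot: [3.141, 0.0, 3.133]
force: [0.6, 1.6, -1.2]
grip_width: 0.0235
grip_force: 25.0
```

Emit:
jog_arm:
  motion:
    - [0,0,0.001,0,0,0,-1]
    - [0,0,0.001,0,0,0,-1]
    - [0,0,0,0,0,0,-1]
    - [0,0,0,0,0,0,-1]

```text
time_s: 7.7
ee_pos: [0.6568, 0.1152, 0.1169]
eef_rot: [3.141, 0.0, 3.133]
force: [0.1, 2.6, -2.3]
grip_width: 0.0236
grip_force: 25.0
```

Emit:
jog_arm:
  motion:
    - [0,0,0.001,0,0,0,-1]
    - [0,0,0.0005,0,0,0,-1]
    - [0,0,0,0,0,0,-1]
    - [0,0,0,0,0,0,-1]

```text
time_s: 8.1
ee_pos: [0.6568, 0.1152, 0.1155]
eef_rot: [3.141, -0.0, 3.133]
force: [1.0, 3.6, 0.1]
grip_width: 0.0237
grip_force: 25.0
```

Side force shows the shank leaning on the -y jaw, so ease toward +y.

Emit:
jog_arm:
  motion:
    - [0,0.001,0,0,0,0,-1]
    - [0,0,0,0,0,0,-1]
    - [0,0,0,0,0,0,-1]

```text
time_s: 8.4
ee_pos: [0.6567, 0.1158, 0.1153]
eef_rot: [-3.141, -0.0, 3.133]
force: [-0.6, 1.8, -1.2]
grip_width: 0.0233
grip_force: 25.0
```

Emit:
jog_arm:
  motion:
    - [0,0,0.001,0,0,0,-1]
    - [0,0,0,0,0,0,-1]
    - [0,0,0,0,0,0,-1]

```text
time_s: 8.7
ee_pos: [0.6567, 0.116, 0.1142]
eef_rot: [-3.141, -0.0, 3.133]
force: [0.7, 1.3, -2.0]
grip_width: 0.0235
grip_force: 25.0
```

Emit:
jog_arm:
  motion:
    - [0,0.0005,0.001,0,0,0,-1]
    - [0,0,0,0,0,0,-1]
    - [0,0,0,0,0,0,-1]

```text
time_s: 9.0
ee_pos: [0.6567, 0.1163, 0.1133]
eef_rot: [-3.141, -0.0, 3.133]
force: [-0.2, -0.7, -1.3]
grip_width: 0.0238
grip_force: 25.0
```

Emit:
jog_arm:
  motion:
    - [0,0,0.001,0,0,0,-1]
    - [0,0,0,0,0,0,-1]
    - [0,0,0,0,0,0,-1]

```text
time_s: 9.3
ee_pos: [0.6568, 0.1164, 0.1126]
eef_rot: [-3.141, 0.0, 3.133]
force: [-0.8, -3.0, 2.4]
grip_width: 0.0238
grip_force: 25.0
```

Emit:
jog_arm:
  motion:
    - [0,0,0.001,0,0,0,-1]
    - [0,0,0,0,0,0,-1]
    - [0,0,0,0,0,0,-1]

```text
time_s: 9.6
ee_pos: [0.6569, 0.1165, 0.1117]
eef_rot: [-3.141, 0.0, 3.133]
force: [-2.7, -3.1, 4.2]
grip_width: 0.0236
grip_force: 25.0
```

Vertical contact (about +6 N net): seated lightly. Letting go.

Emit:
jog_arm:
  motion:
    - [0,0,0,0,0,0,0.1]
    - [0,0,0,0,0,0,0.1]
    - [0,0,0,0,0,0,0.1]
    - [0,0,0,0,0,0,0.1]
    - [0,0,-0.01,0,0,0,0.1]

```text
time_s: 10.1
ee_pos: [0.6562, 0.1166, 0.1204]
eef_rot: [-3.141, -0.002, 3.133]
force: [-0.1, -0.3, -0.7]
grip_width: 0.052
grip_force: 0.0
```

Emit:
jog_arm:
  motion:
    - [0,0,-0.03,0,0,0,0.1]
    - [0,0,-0.045,0,0,0,0.1]
    - [0,0,-0.045,0,0,0,0.1]
    - [0.03,0.02,0,0,0,0,0.1]
    - [0,0,0,0,0,0,0.1]

```text
time_s: 10.6
ee_pos: [0.6255, 0.1386, 0.2441]
eef_rot: [3.141, 0.003, 3.134]
force: [0.9, -0.0, -0.8]
grip_width: 0.0518
grip_force: 0.0
```

```bash
python3 - <<'E'
from h import *
o=ctrl.get_obs();print(o['ee_pos'],o['eef_rot'],o['force'],o['time_s'])
b,m=save('scene','s4');t,mt=save('top','t4')
for z in (.089,.095,.097,.099,.103,.156,.158):print(z,w2px(m,[.6565,.1155,z]))
B=cv2.resize(b[180:280,320:420],(400,400),interpolation=cv2.INTER_CUBIC)
T=cv2.resize(t[125:225,200:300],(400,400),interpolation=cv2.INTER_CUBIC)
cv2.imwrite('pics/v5.png',np.hstack([B,T])[:,:,::-1])
E
```

```text
[0.62551142 0.13864449 0.24406366] [3.14059047e+00 2.85235019e-03 3.13446089e+00] [ 0.91059947 -0.01083992 -0.83356825] 10.6
0.089 [371.86130204 237.64524119]
0.095 [372.18921825 235.24428346]
0.097 [372.29908658 234.44024164]
0.099 [372.40923833 233.63432646]
0.103 [372.63039691 232.01684675]
0.156 [375.67301911 209.84575417]
0.158 [375.79209987 208.98110352]
```

View pics/v5.png

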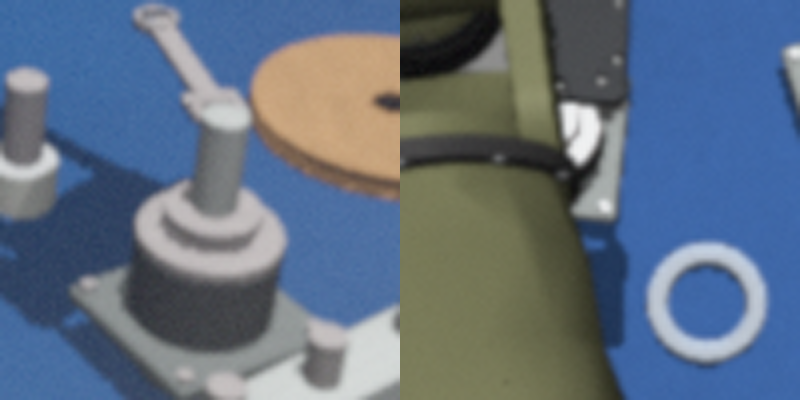

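The spindle stands proud (nose top at scene px (376.6,208.9), so z≈0.158 and the collar about 8 mm up) and the gripper is clear. Now the drift at about (0.484,0.135).

Emit:
jog_arm:
  motion:
    - [0.045,-0.001,0,0,0,0.0,0.1]
    - [0.048,-0.001,0,0,0,0.007,0.1]
    - [0.0485,-0.0015,0,0,0,0,0.1]
    - [0,0,0.04,0,0,0,0.1]
    - [0,0,0.04,0,0,0,0.1]
  squeeze: 60

```text
time_s: 11.2
ee_pos: [0.4857, 0.1347, 0.1622]
eef_rot: [3.141, 0.004, 3.126]
force: [2.1, -0.9, -0.1]
grip_width: 0.0515
grip_force: 0.0
```

```bash
python3 - <<'E'
from h import *
o=ctrl.get_obs();print(o['ee_pos'],o['eef_rot'],o['time_s'])
a,m=save('wrist','w6')
for p in ([.4835,.135,.085],[.4835,.135,.03],[.4615,.135,.03]):print(w2px(m,p))
cv2.imwrite('pics/v6.png',cv2.resize(a[100:320,150:420],(736,600),interpolation=cv2.INTER_CUBIC)[:,:,::-1])
E
```

```text
[0.48574182 0.13473416 0.1621966 ] [3.14076346 0.00416807 3.12575201] 11.2
[279.60398387 214.32063344]
[279.83122428 200.73439342]
[279.48027906 178.78278118]
```

View pics/v6.png

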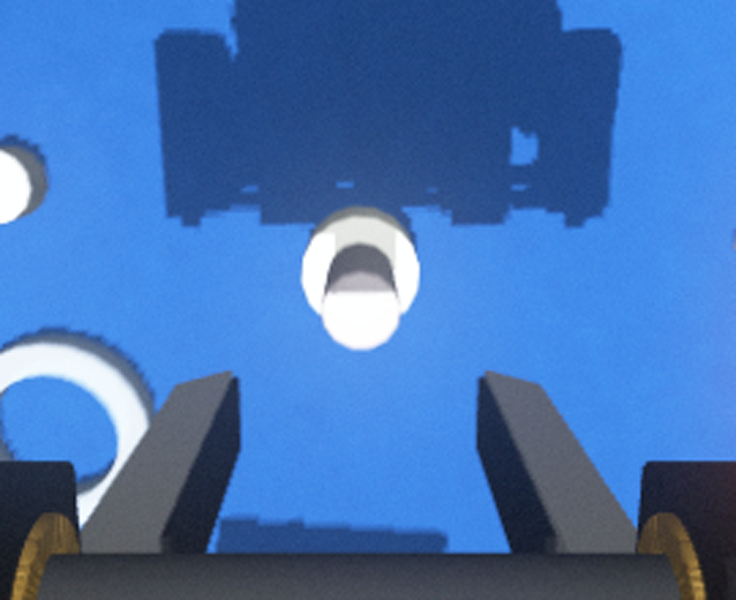

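The drift's grip top is at wrist px (282.4,214), matching the prediction within the 3 px common offset, and centred between the fingers. Descending and gripping.

Emit:
jog_arm:
  motion:
    - [0.002,0,0.04,0,0,-0.016,0.1]
    - [0,0,0.04,0,0,0,0.1]
    - [0,0,0.03,0,0,0,0.1]
    - [0,0,0.014,0,0,0,0.1]
    - [0,0,0,0,0,0,0.1]

```text
time_s: 11.75
ee_pos: [0.4831, 0.1345, 0.036]
eef_rot: [-3.141, -0.004, 3.141]
force: [-0.4, -0.5, 0.4]
grip_width: 0.0518
grip_force: 0.0
```

Emit:
jog_arm:
  motion:
    - [0,0,0,0,0,0,0.1]
    - [0,0,0,0,0,0,-1]
    - [0,0,0,0,0,0,-1]
    - [0,0,0,0,0,0,-1]
    - [0,0,0,0,0,0,-1]

```text
time_s: 12.25
ee_pos: [0.4836, 0.135, 0.0379]
eef_rot: [3.141, 0.001, -3.141]
force: [0.6, -0.3, 4.0]
grip_width: 0.0248
grip_force: 60.0
```

Emit:
jog_arm:
  motion:
    - [0,0,0,0,0,0,-1]
    - [0,0,0,0,0,0,-1]
    - [0,0,0,0,0,0,-1]
    - [0,0,0,0,0,0,-1]
    - [0,0,0,0,0,0,-1]

```text
time_s: 12.75
ee_pos: [0.4837, 0.135, 0.0379]
eef_rot: [3.141, 0.001, -3.141]
force: [-0.6, 0.2, 5.9]
grip_width: 0.0246
grip_force: 60.0
```

Emit:
jog_arm:
  motion:
    - [0,0,-0.01,0,0,0,-1]
    - [0,0,-0.045,0,0,0,-1]
    - [0,0,-0.05,0,0,0,-1]
    - [0,0,-0.05,0,0,0,-1]
    - [0,0,-0.045,0,0,0,-1]

```text
time_s: 13.25
ee_pos: [0.4829, 0.1349, 0.2404]
eef_rot: [3.141, 0.001, -3.141]
force: [0.1, -0.7, -3.4]
grip_width: 0.0245
grip_force: 60.0
```

Emit:
jog_arm:
  motion:
    - [-0.04,-0.004,-0.007,0,0,0,-1]
    - [-0.045,-0.005,0,0,0,0,-1]
    - [-0.045,-0.005,0,0,0,0,-1]
    - [-0.043,-0.005,0,0,0,0,-1]
    - [0,0,0,0,0,0,-1]

```text
time_s: 13.75
ee_pos: [0.6591, 0.1147, 0.2409]
eef_rot: [-3.141, -0.004, 3.14]
force: [-0.8, -0.5, -3.4]
grip_width: 0.0243
grip_force: 60.0
```

Emit:
jog_arm:
  motion:
    - [0,0,0.012,0,0,0,-1]
    - [0,0,0.012,0,0,0,-1]
    - [0,0,0.008,0,0,0,-1]
    - [0,0,0.002,0,0,0,-1]
    - [0,0,0,0,0,0,-1]

```text
time_s: 14.25
ee_pos: [0.656, 0.1162, 0.2107]
eef_rot: [3.142, 0.0, -3.141]
force: [0.1, 0.1, -2.7]
grip_width: 0.0243
grip_force: 60.0
```

```bash
python3 - <<'E'
from h import *
import time
o=ctrl.get_obs();print({k:np.round(o[k],4) for k in ('ee_pos','eef_rot','force','time_s','grip_width')})
E
```

```text
{'ee_pos': array([0.656 , 0.1162, 0.2107]), 'eef_rot': array([ 3.1416e+00,  2.0000e-04, -3.1411e+00]), 'force': array([ 0.0924,  0.1124, -2.6788]), 'time_s': np.float64(14.25), 'grip_width': np.float64(0.0243)}
```

Emit:
jog_arm:
  motion:
    - [0,0,0.0012,0,0,0,-1]
    - [0,0,0.0012,0,0,0,-1]
    - [0,0,0.0012,0,0,0,-1]
    - [0,0,0.0012,0,0,0,-1]
    - [0,0,0.0012,0,0,0,-1]

```text
time_s: 14.75
ee_pos: [0.6564, 0.116, 0.2044]
eef_rot: [-3.142, -0.0, -3.141]
force: [0.7, 0.1, -2.5]
grip_width: 0.024
grip_force: 60.0
```

Emit:
jog_arm:
  motion:
    - [0,0,0.001,0,0,0,-1]
    - [0,0,0.001,0,0,0,-1]
    - [0,0,0.001,0,0,0,-1]
    - [0,0,0.001,0,0,0,-1]
    - [0,0,0.001,0,0,0,-1]

```text
time_s: 15.25
ee_pos: [0.6564, 0.116, 0.1994]
eef_rot: [-3.142, 0.0, -3.141]
force: [0.9, -0.0, -2.9]
grip_width: 0.0242
grip_force: 60.0
```

Emit:
jog_arm:
  motion:
    - [0,0,0.001,0,0,0,-1]
    - [0,0,0.001,0,0,0,-1]
    - [0,0,0.001,0,0,0,-1]
    - [0,0,0,0,0,0,-1]

```text
time_s: 15.65
ee_pos: [0.6564, 0.116, 0.1963]
eef_rot: [-3.142, -0.0, -3.141]
force: [-0.2, -0.6, -2.5]
grip_width: 0.0246
grip_force: 60.0
```

Emit:
jog_arm:
  motion:
    - [0,0,0.0007,0,0,0,-1]
    - [0,0,0.0007,0,0,0,-1]
    - [0,0,0.0006,0,0,0,-1]
    - [0,0,0,0,0,0,-1]

```text
time_s: 16.05
ee_pos: [0.6566, 0.116, 0.1949]
eef_rot: [3.142, 0.001, -3.141]
force: [-0.9, -0.7, 1.6]
grip_width: 0.0245
grip_force: 60.0
```

Emit:
jog_arm:
  motion:
    - [0,0,0.0005,0,0,0,-1]
    - [0,0,0.0005,0,0,0,-1]
    - [0,0,0,0,0,0,-1]

```text
time_s: 16.35
ee_pos: [0.6566, 0.116, 0.1938]
eef_rot: [3.142, 0.001, -3.141]
force: [-0.3, -0.1, 4.1]
grip_width: 0.0241
grip_force: 60.0
```

Emit:
jog_arm:
  motion:
    - [0,0,0.0005,0,0,0,-1]
    - [0,0,0.0005,0,0,0,-1]
    - [0,0,0,0,0,0,-1]

```text
time_s: 16.65
ee_pos: [0.6566, 0.1159, 0.1928]
eef_rot: [3.142, 0.001, -3.141]
force: [-1.0, -1.7, 5.2]
grip_width: 0.0243
grip_force: 60.0
```

Contact at about 0.195, force rising smoothly. Continue.

Emit:
jog_arm:
  motion:
    - [0,0,0.0005,0,0,0,-1]
    - [0,0,0.0005,0,0,0,-1]
    - [0,0,0,0,0,0,-1]

```text
time_s: 16.95
ee_pos: [0.6566, 0.116, 0.192]
eef_rot: [3.142, 0.001, -3.141]
force: [-0.3, -0.7, 6.3]
grip_width: 0.0241
grip_force: 60.0
```

Emit:
jog_arm:
  motion:
    - [0,0,0.0005,0,0,0,-1]
    - [0,0,0.0005,0,0,0,-1]
    - [0,0,0,0,0,0,-1]

```text
time_s: 17.25
ee_pos: [0.6567, 0.116, 0.1912]
eef_rot: [3.141, 0.001, -3.141]
force: [-1.8, -0.1, 8.0]
grip_width: 0.0241
grip_force: 60.0
```

Emit:
jog_arm:
  motion:
    - [0,0,0.0005,0,0,0,-1]
    - [0,0,0,0,0,0,-1]

```text
time_s: 17.45
ee_pos: [0.6567, 0.116, 0.1908]
eef_rot: [3.141, 0.001, -3.141]
force: [-1.3, -0.5, 8.6]
grip_width: 0.0244
grip_force: 60.0
```

Emit:
jog_arm:
  motion:
    - [0,0,0.0005,0,0,0,-1]
    - [0,0,0,0,0,0,-1]

```text
time_s: 17.65
ee_pos: [0.6567, 0.116, 0.1905]
eef_rot: [3.141, 0.002, -3.141]
force: [-1.7, -0.7, 9.5]
grip_width: 0.0245
grip_force: 60.0
```

Emit:
jog_arm:
  motion:
    - [0,0,0.0005,0,0,0,-1]
    - [0,0,0,0,0,0,-1]

```text
time_s: 17.85
ee_pos: [0.6568, 0.116, 0.1901]
eef_rot: [3.141, 0.002, -3.141]
force: [-1.4, -1.0, 9.6]
grip_width: 0.0246
grip_force: 60.0
```

Emit:
jog_arm:
  motion:
    - [0,0,0.0005,0,0,0,-1]
    - [0,0,0,0,0,0,-1]

```text
time_s: 18.05
ee_pos: [0.6568, 0.116, 0.1897]
eef_rot: [3.141, 0.002, -3.141]
force: [-1.8, -0.6, 10.9]
grip_width: 0.0242
grip_force: 60.0
```

Emit:
jog_arm:
  motion:
    - [0,0,0.0005,0,0,0,-1]
    - [0,0,0,0,0,0,-1]

```text
time_s: 18.25
ee_pos: [0.6568, 0.116, 0.1893]
eef_rot: [3.141, 0.002, -3.141]
force: [-1.0, 0.4, 11.5]
grip_width: 0.0245
grip_force: 60.0
```

Emit:
jog_arm:
  motion:
    - [0,0,0.0005,0,0,0,-1]
    - [0,0,0,0,0,0,-1]

```text
time_s: 18.45
ee_pos: [0.6569, 0.116, 0.1889]
eef_rot: [3.141, 0.002, -3.141]
force: [-1.4, -1.6, 11.5]
grip_width: 0.0246
grip_force: 60.0
```

Emit:
jog_arm:
  motion:
    - [0,0,0.0004,0,0,0,-1]
    - [0,0,0,0,0,0,-1]

```text
time_s: 18.65
ee_pos: [0.6569, 0.116, 0.1886]
eef_rot: [3.141, 0.002, -3.141]
force: [-1.0, -1.0, 12.7]
grip_width: 0.0246
grip_force: 60.0
```

Emit:
jog_arm:
  motion:
    - [0,0,0.0004,0,0,0,-1]
    - [0,0,0,0,0,0,-1]

```text
time_s: 18.85
ee_pos: [0.6569, 0.116, 0.1884]
eef_rot: [3.141, 0.003, -3.141]
force: [-2.1, -0.8, 13.8]
grip_width: 0.0248
grip_force: 60.0
```

Emit:
jog_arm:
  motion:
    - [0,0,0.0004,0,0,0,-1]
    - [0,0,0,0,0,0,-1]

```text
time_s: 19.05
ee_pos: [0.657, 0.116, 0.188]
eef_rot: [3.141, 0.003, -3.141]
force: [-1.9, -0.4, 13.6]
grip_width: 0.0244
grip_force: 60.0
```

Emit:
jog_arm:
  motion:
    - [0,0,0.0003,0,0,0,-1]
    - [0,0,0,0,0,0,-1]

```text
time_s: 19.25
ee_pos: [0.657, 0.116, 0.1879]
eef_rot: [3.141, 0.003, -3.141]
force: [-1.7, -0.5, 13.5]
grip_width: 0.0247
grip_force: 60.0
```

Emit:
jog_arm:
  motion:
    - [0,0,0.0004,0,0,0,-1]
    - [0,0,0,0,0,0,-1]

```text
time_s: 19.45
ee_pos: [0.657, 0.116, 0.1876]
eef_rot: [3.141, 0.003, -3.141]
force: [-2.3, -0.4, 15.3]
grip_width: 0.0242
grip_force: 60.0
```

Emit:
jog_arm:
  motion:
    - [0,0,0.0003,0,0,0,-1]
    - [0,0,0,0,0,0,-1]

```text
time_s: 19.65
ee_pos: [0.657, 0.116, 0.1876]
eef_rot: [3.141, 0.003, -3.141]
force: [-3.2, -1.3, 17.8]
grip_width: 0.0242
grip_force: 60.0
```

Emit:
jog_arm:
  motion:
    - [0,0,0.0002,0,0,0,-1]
    - [0,0,0,0,0,0,-1]
    - [0,0,0,0,0,0,-1]

```text
time_s: 19.95
ee_pos: [0.6571, 0.116, 0.1876]
eef_rot: [3.141, 0.004, -3.141]
force: [-3.6, -1.2, 18.8]
grip_width: 0.0242
grip_force: 60.0
```

```bash
python3 - <<'E'
from h import *
o=ctrl.get_obs();print({k:np.round(o[k],5) for k in ('ee_pos','force')})
E
```

```text
{'ee_pos': array([0.65706, 0.11603, 0.18761]), 'force': array([-3.60759, -1.22334, 18.83177])}
```

Position has stalled while force rises to about 22 N, and the implied mouth height of 0.0887 matches, so the collar is home. One last small press, then lift off and return the drift.

Emit:
jog_arm:
  motion:
    - [0,0,0.0001,0,0,0,-1]
    - [0,0,0,0,0,0,-1]
    - [0,0,-0.001,0,0,0,-1]
    - [0,0,-0.002,0,0,0,-1]
    - [0,0,-0.01,0,0,0,-1]

```text
time_s: 20.45
ee_pos: [0.6557, 0.1159, 0.1963]
eef_rot: [-3.141, -0.004, -3.141]
force: [0.4, -0.3, -2.8]
grip_width: 0.0244
grip_force: 60.0
```

Emit:
jog_arm:
  motion:
    - [0,0,-0.025,0,0,0,-1]
    - [0,0,-0.02,0,0,0,-1]
    - [0.04,0.004,0,0,0,0,-1]
    - [0.045,0.005,0,0,0,0,-1]
    - [0.045,0.005,0,0,0,0,-1]

```text
time_s: 20.95
ee_pos: [0.5246, 0.13, 0.2424]
eef_rot: [-3.142, -0.001, 3.142]
force: [0.7, -0.1, -1.6]
grip_width: 0.0246
grip_force: 60.0
```

Emit:
jog_arm:
  motion:
    - [0.043,0.005,0,0,0,0,-1]
    - [0,0,0,0,0,0,-1]
    - [0,0,0.04,0,0,0,-1]
    - [0,0,0.04,0,0,0,-1]
    - [0,0,0.03,0,0,0,-1]

```text
time_s: 21.45
ee_pos: [0.4832, 0.1348, 0.131]
eef_rot: [-3.141, -0.001, -3.141]
force: [0.5, -0.4, -2.4]
grip_width: 0.0238
grip_force: 60.0
```

```bash
python3 - <<'E'
from h import *
o=ctrl.get_obs();print({k:np.round(o[k],4) for k in ('ee_pos','eef_rot','force','time_s')})
b,m=save('scene','s7')
# compare hub spindle nose top row: home vs before
for z in (.1497,.158):print(z,w2px(m,[.6565,.1155,z]))
g=cv2.cvtColor(b,cv2.COLOR_RGB2GRAY);p=cv2.cvtColor(cv2.imread('pics/s4.png'),cv2.COLOR_BGR2GRAY)
t=p[200:226,368:384];r=cv2.matchTemplate(g[190:240,360:394],t,cv2.TM_CCOEFF_NORMED);_,v,_,l=cv2.minMaxLoc(r);print('nose moved px',l[0]+360-368,l[1]+190-200,v)
E
```

```text
{'ee_pos': array([0.4832, 0.1348, 0.131 ]), 'eef_rot': array([-3.1414e+00, -1.4000e-03, -3.1414e+00]), 'force': array([ 0.5192, -0.4276, -2.4238]), 'time_s': np.float64(21.45)}
0.1497 [375.30001116 212.55566954]
0.158 [375.79209987 208.98110352]
nose moved px 0 3 0.8182203769683838
```

The nose dropped about 3 px (7–8 mm), as expected. Standing the drift down.

Emit:
jog_arm:
  motion:
    - [0,0,0.035,0,0,0,-1]
    - [0,0,0.03,0,0,0,-1]
    - [0,0,0.018,0,0,0,-1]
    - [0,0,0.002,0,0,0,-1]
    - [0,0,0,0,0,0,-1]

```text
time_s: 22.0
ee_pos: [0.4841, 0.135, 0.0488]
eef_rot: [3.142, 0.0, -3.141]
force: [-0.7, 0.3, -2.0]
grip_width: 0.0244
grip_force: 60.0
```

Emit:
jog_arm:
  motion:
    - [0,0,0.001,0,0,0,-1]
    - [0,0,0.001,0,0,0,-1]
    - [0,0,0.001,0,0,0,-1]
    - [0,0,0,0,0,0,-1]

```text
time_s: 22.4
ee_pos: [0.4835, 0.135, 0.0452]
eef_rot: [3.142, 0.0, -3.141]
force: [-0.1, 0.1, -2.0]
grip_width: 0.0244
grip_force: 60.0
```

Emit:
jog_arm:
  motion:
    - [0,0,0.0015,0,0,0,-1]
    - [0,0,0.0015,0,0,0,-1]
    - [0,0,0.0015,0,0,0,-1]
    - [0,0,0.0013,0,0,0,-1]
    - [0,0,0,0,0,0,-1]

```text
time_s: 22.9
ee_pos: [0.4833, 0.1349, 0.0389]
eef_rot: [-3.142, -0.0, -3.141]
force: [-0.8, 0.1, -3.2]
grip_width: 0.0242
grip_force: 60.0
```

Emit:
jog_arm:
  motion:
    - [0,0,0.0007,0,0,0,-1]
    - [0,0,0.0007,0,0,0,-1]
    - [0,0,0,0,0,0,-1]

```text
time_s: 23.2
ee_pos: [0.4836, 0.135, 0.0379]
eef_rot: [3.142, 0.0, -3.141]
force: [-1.1, 0.3, -0.7]
grip_width: 0.0245
grip_force: 60.0
```

Touched down at the original height (0.0379). One slight press, release, and back up.

Emit:
jog_arm:
  motion:
    - [0,0,0.0003,0,0,0,-1]
    - [0,0,0,0,0,0,-1]
    - [0,0,0,0,0,0,0.1]
    - [0,0,0,0,0,0,0.1]
    - [0,0,0,0,0,0,0.1]

```text
time_s: 23.7
ee_pos: [0.4835, 0.135, 0.0374]
eef_rot: [3.142, 0.0, -3.141]
force: [-0.6, -0.0, 0.5]
grip_width: 0.0449
grip_force: 0.0
```

Emit:
jog_arm:
  motion:
    - [0,0,0,0,0,0,0.1]
    - [0,0,0,0,0,0,0.1]
    - [0,0,-0.02,0,0,0,0.1]
    - [0,0,-0.045,0,0,0,0.1]
    - [0,0,-0.045,0,0,0,0.1]

```text
time_s: 24.2
ee_pos: [0.4829, 0.1348, 0.1484]
eef_rot: [-3.141, -0.002, -3.141]
force: [0.5, -0.8, 0.5]
grip_width: 0.0517
grip_force: 0.0
```

Emit:
jog_arm:
  motion:
    - [0,0,-0.045,0,0,0,0.1]
    - [0,0,-0.04,0,0,0,0.1]
    - [0,0,0,0,0,0,0.1]
    - [0,0,0,0,0,0,0.1]
    - [0,0,0,0,0,0,0.1]

```text
time_s: 24.7
ee_pos: [0.4829, 0.1348, 0.231]
eef_rot: [-3.141, -0.002, -3.141]
force: [-0.3, -0.2, 0.1]
grip_width: 0.0514
grip_force: 0.0
```

```bash
python3 - <<'E'
from h import *
o=ctrl.get_obs();print({k:np.round(o[k],4) for k in ('ee_pos','force','time_s')})
b,m=save('scene','s8');g=cv2.cvtColor(b,cv2.COLOR_RGB2GRAY);p=cv2.cvtColor(cv2.imread('pics/scene0.png'),cv2.COLOR_BGR2GRAY)
# drift: same place & upright as at start?
u,v=w2px(m,[.4835,.135,.045]).astype(int);print(u,v)
t=p[v-22:v+22,u-14:u+14];r=cv2.matchTemplate(g[v-32:v+32,u-24:u+24],t,cv2.TM_CCOEFF_NORMED);_,s,_,l=cv2.minMaxLoc(r);print('drift shift',l[0]-10,l[1]-10,s)
# home spindle: compare with the full hub's spindle, nose top vs ring -> edge profile along column
q=p=cv2.cvtColor(cv2.imread('pics/s4.png'),cv2.COLOR_BGR2GRAY)
t=q[200:220,368:384];
T=cv2.resize(t,None,fx=8,fy=8,interpolation=cv2.INTER_CUBIC);G=cv2.resize(g[195:235,360:394],None,fx=8,fy=8,interpolation=cv2.INTER_CUBIC)
r=cv2.matchTemplate(G,T,cv2.TM_CCOEFF_NORMED);_,s,_,l=cv2.minMaxLoc(r);print('nose drop px',l[0]/8-8,l[1]/8-5,s)
E
```

```text
{'ee_pos': array([0.4829, 0.1348, 0.231 ]), 'force': array([-0.2645, -0.2061,  0.0644]), 'time_s': np.float64(24.7)}
325 214
drift shift 0 0 0.9177860617637634
nose drop px 0.25 3.625 0.7946510314941406
```

```bash
python3 -c "
from station import ctrl
print(ctrl.hand_in())"
```

```text
the job is handed in; nothing more can be done
None
```

I set the spindle in the empty hub standing proud and pressed it home with the drift's white face (about 22 N by the wrist sensor). The drift is standing back in its original spot, and I handed the job in at 24.7 s; the verdict wasn't shown.

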